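# Wind the bead carousel with its crank

## Robot

A 6-joint arm with a two-finger parallel gripper is mounted at the origin on the work surface. World frame = base frame: x ahead of the robot, y to its left, z up, the work surface at z = 0. Lengths are in m, angles in rad, forces in N, time in s.
With the tool pointing down it reaches from about 0.375 to 0.9 m from the base axis. Payload 3.1 kg.
Tool frame: the origin (TCP) lies at the very end of the fingers, on their centre line; the grasp point (between the pads) lies 19 mm behind it (manip.grasp_offset is the distance from the TCP to the grasp point, in m); x points along the fingers, z is the direction in which the jaws open and shut, and the axes are right-handed (so a half turn about x gives the same grasp; the last joint's range is limited). The gripper opens to 85 mm and grips with 20 to 120 N. Pads are 22 mm wide; open, the fingers measure 114 mm over their backs; the gripper's body (76 mm by 85 mm) begins 54 mm behind the grasp point. The pads swing forward as they close: fully open they stand 13 mm farther back than shut.
Start: joints at [-1.411, 0.527, 1.433, -0, 1.181, -0.178], TCP at [0.207, -0.59, 0.193] pointing down, gripper open.
Joint ranges: [-3.08, 3.08], [-0.75, 2.2], [0.22, 2.44], [-1.43, 4.57], [0, 2.65], [-2.85, 2.85]. Speed limits (rad/s): [2.79, 2.79, 3.14, 3.14, 3.14, 3.14].

## Interface

Orientations are given as a unit quaternion [x, y, z, w].
In Python, from station import manip gives the robot as it stands.
- The arm moves only by the tool send_rows, never from a script. Its argument "steps" is a list that holds one entry, the list of rows, each a list of 5 numbers: the closure, from 0 (fully open) to 1 (shut), then the shift along the world's x, y, z in m, then the turn about the world's z in rad. A call has 1 to 8 rows; each row is the pose to reach, as a shift and turn from the pose commanded when the call began; what a row does not reach only later rows make up. A row lasts 1/8 s, in which the tool goes at most 62.5 mm and 10.7 degrees, less where a joint would pass 70% of its speed; a pose out of reach is approached as far as the arm can. A call with a gripper value outside its range is refused whole. The fingers move at their own pace and stop on an object; "grip_force" is the grip in N (left out, the last holds). Time passes only in rows, so rows that repeat a pose let the fingers close. It gives the time, the measured TCP pose, the force and the opening at its end, in the units of the state.
- manip.sense(): the state, without advancing time (a new reading comes with each control period).
- manip.snapshot(name): name is "scene" or "side" or "wrist"; returns the picture (420x560x3 uint8, red, green, blue); there is no depth.
- manip.camera_params(name): a dict with "fx", "fy", "cx", "cy" (pixels), "D" ([k1, k2, p1, p2, k3] as OpenCV has them; the pictures are not rectified), "T" (4x4, takes a point from camera to world coordinates); the wrist camera has in their place "tool_from_camera" (4x4, takes a point from camera to tool coordinates, whose origin is the TCP and whose axes are the tool frame's). Camera axes: x right, y down, z forward; pixel columns grow to the right and rows downward; lengths in m; the calibration is good to about 2 mm. A picture is of the moment at which its call begins: read the wrist's pose just before it. camera_params takes no time and is no camera call.
- manip.sign_off(): hands the job in, once; it reports no verdict.
The state is a dict: "t": time; "q": joint angles; "qd": joint speeds; "tau": joint torques, N m; "tcp_pos": TCP position; "tool_rot": TCP orientation; "force": force on the tool from outside, world axes, zero at the start; "ft_torque": the same for the moment, N m; "finger_gap": opening from 0.0 (shut) to 1.0 (fully open).
Only numpy, scipy, OpenCV 4.12 (cv2) and the standard library are available. Lean on these libraries where they do the work, as an engineer would, in place of code of your own. Each camera call takes 0.05 s, during which the arm holds its last target.

## Task

Pick up the crank with the yellow grip by that grip, fit its square socket right down onto the upright square shaft of the blue bead carousel, and wind it two full turns clockwise as seen from above. Then let go, leaving the crank seated flat on the shaft. Leave the small red crank, which does not fit, and the frosted glass jar with the white lid where they are.

Things in the scene. Friction and masses are not known exactly. Their poses are not given: they have to be found in the camera images.
- crank: The right crank, about 180 g, lying flat, grip up. Steel hub: 44 mm square block, 26 mm high, with a 20 mm square hole right through it, sides parallel to the crank's x and y. Origin: centre of the hub's underside (middle of the hole). An aluminium arm (22 mm wide, 12 mm high, flush with the underside) runs along +x to the yellow grip 65 mm from the origin.
- crank_handle (a point): Middle of the yellow grip, at (65, 0, 55) mm in the crank's frame, same axes. The grip is an upright rod, 26 mm in diameter, from 20 to 82 mm above the crank's underside. It turns about its own upright axis (friction 0.03 N m), so the hand need not turn while winding, yet a carried crank keeps its direction relative to the hand and turns with it.
- small_crank: The wrong crank, to be left alone: same build but smaller, with a red grip (20 mm in diameter, at x = 45 mm, up to 82 mm high), a 36 mm hub and a 10 mm square hole, too small. Origin: centre of the hub's underside; arm along +x. The two cranks change sides between starts.
- shaft_seat (a point): Centre of the top of the round steel collar (52 mm across), 80 mm above the table: the foot of the square shaft, where the fitted crank's origin ends. The shaft is 16 mm square for 22 mm above here, then tapers over 12 mm to a 6 mm tip. At the start its sides are parallel to this point's x and y, so the crank fits in four directions, within about 15 degrees. The point does not turn.
- carousel_base: The fixed blue gear housing, 130 mm square and 72 mm high, its origin on the table under the shaft. A low carousel of bead pots (156 mm across, 66 mm high) stands 170 mm from the shaft along its +x and turns a quarter as far as the shaft.
- shaft (a joint): Turn of the square shaft in rad, 0 at the start, growing clockwise as seen from above; two full turns are 12.57. It resists with 0.1 N m (about 1.5 N at the grip) and stays where it is left. The loose socket gives about 15 degrees of play before the shaft follows the crank.
- bead_jar: Bystander: closed jar of frosted pale glass, white lid, 72 mm across, 95 mm high. Origin: centre of its underside.
Mind the look-alikes: they are no part of the job. What is shaped like the crank but purple is not meant.

How it is judged:
On the way, in this order (a step that is already met when the one before it is completed fails the run):
1. the crank is fitted on the square shaft before it has been wound a third of a turn (horizontal distance between crank and shaft_seat below 0.01 m and z of crank in the frame of shaft_seat below 0.012 m and angle between crank's own z axis and vertical below 0.2 rad and value of joint shaft below 2 rad), for 0.2 s.
2. the shaft has been wound one full turn clockwise, the crank still on it (value of joint shaft above 5.9 rad and horizontal distance between crank and shaft_seat below 0.012 m and z of crank in the frame of shaft_seat below 0.015 m), for 0.1 s.
At the end, for the whole second after the job is handed in: The shaft stands two full turns clockwise from its start (11.7 to 13.8 rad, so 50 degrees short to 70 degrees over) and at rest; the crank sits on it, released and at rest, its origin within 10 mm of the seat sideways and in height, tilted less than 10 degrees (value of joint shaft between 11.7 and 13.8 rad and velocity of joint shaft between -0.1 and 0.1 rad/s and horizontal distance between crank and shaft_seat below 0.01 m and z of crank in the frame of shaft_seat between -0.008 and 0.01 m and angle between crank's own z axis and vertical below 0.17 rad and linear speed of crank below 0.03 m/s); the robot touches nothing.
It fails at once if the small red crank is moved by more than 40 mm (distance of small_crank from where it was at the start of the episode above 0.04 m).
It fails at once if the glass jar is moved by more than 40 mm (distance of bead_jar from where it was at the start of the episode above 0.04 m).
It also fails if it takes over 72 s, if anything falls off the work surface, if the arm or the gripper's body presses on something with over 40 N, if the wrist force passes 120 N, or if a joint passes its speed limit or range.

## Working session

There is one attempt and no reset: what is moved stays moved. The work goes in short steps, Python scripts to look and compute and a tool call to move; the robot and the scene stay as the last step left them, time stands still between calls to the robot, and variables do not carry over. Pictures are saved under pics/ and viewed, and the job is handed in when it is done.

Besides the shell and the picture viewer there is one more tool, called after "Call:" as name(argument=value, ...), one argument or row to a line, values as JSON. send_rows: Moves the arm, as the interface text tells. Its arguments: {"type":"object","properties":{"steps":{"type":"array","items":{"type":"array","items":{"type":"array","items":{"type":"number"}}}},"grip_force":{"type":"number"}},"required":["steps"]}

```bash
mkdir -p pics; python3 - <<'E'
from station import manip
import cv2
s=manip.sense();print(s)
for n in("scene","side","wrist"):
    im=manip.snapshot(n);cv2.imwrite(f"pics/{n}0.png",im[:,:,::-1]);p=manip.camera_params(n);print(n,p)
E
```

```text
{'t': 0.0, 'q': array([-1.41151211e+00,  5.28470266e-01,  1.43392065e+00,  5.62659011e-06,
        1.18139725e+00, -1.78481129e-01]), 'qd': array([-0.00067682, -0.00115489,  0.00196955, -0.00054113,  0.0002782 ,
        0.00184912]), 'tau': array([ 7.94629086e-04, -4.42342722e+01, -1.78023058e+01, -1.41353648e-04,
        8.62613611e-03,  3.33668154e-06]), 'tcp_pos': array([ 0.20702265, -0.58886153,  0.19222536]), 'tool_rot': array([ 0.40940186,  0.57746859, -0.40829104,  0.57638405]), 'force': array([ 0.05021339, -0.24574132,  0.53479881]), 'ft_torque': array([ 0.03179654,  0.03233667, -0.00621451]), 'finger_gap': 1.0026227357992756}
scene {'fx': 480.26247616228727, 'fy': 480.26247616228727, 'cx': 284.8047098068283, 'cy': 213.96258515302767, 'D': array([-0.09563378,  0.        ,  0.        ,  0.        ,  0.        ]), 'T': array([[-0.86783418,  0.43153053, -0.24626253,  0.85367471],
       [ 0.49663771,  0.73878779, -0.45556951,  0.62039026],
       [-0.0146564 , -0.51766205, -0.85545964,  1.14653758],
       [ 0.        ,  0.        ,  0.        ,  1.        ]])}
side {'fx': 468.5
[... 260 characters left out ...]
766452, -0.69082355,  0.89931634],
       [-0.00360223, -0.69373021, -0.72022595,  0.94314633],
       [ 0.        ,  0.        ,  0.        ,  1.        ]])}
wrist {'fx': 374.03778519591424, 'fy': 374.03778519591424, 'cx': 284.22623461164636, 'cy': 220.18982718015997, 'D': array([0.0279964, 0.       , 0.       , 0.       , 0.       ]), 'tool_from_camera': array([[ 6.87989471e-04, -2.72427575e-01,  9.62176046e-01,
        -1.81297268e-01],
       [ 1.82342591e-04, -9.62176223e-01, -2.72427756e-01,
         6.96075541e-02],
       [ 9.99999747e-01,  3.62873101e-04, -6.12291961e-04,
        -2.70913615e-04],
       [ 0.00000000e+00,  0.00000000e+00,  0.00000000e+00,
         1.00000000e+00]])}
```

View pics/scene0.png

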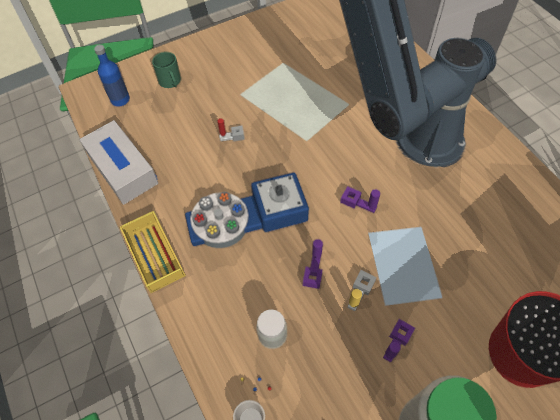

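View pics/side0.png

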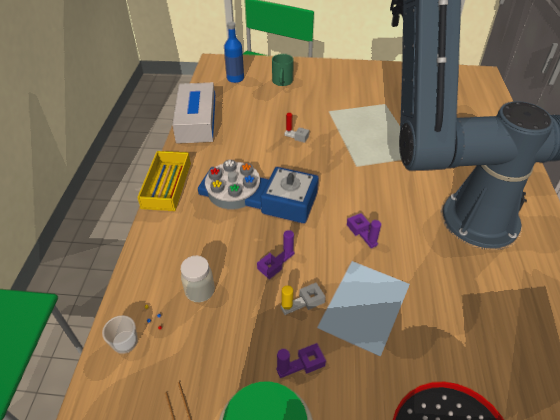

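View pics/wrist0.png

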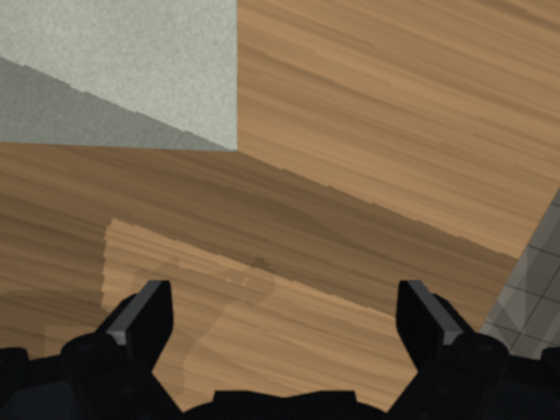

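The yellow-grip crank is at scene (356,298) and side (287,297). The purple look-alikes are at scene (360,198), (315,262) and (400,340), and the red small crank is at (228,130). The carousel shaft is at scene (279,189). Only the yellow one matches the description, so I'll confirm it with crops and measure.

```bash
cat > h.py <<'E'
import numpy as np,cv2
from station import manip
def cam(n):
    p=manip.camera_params(n);K=np.array([[p['fx'],0,p['cx']],[0,p['fy'],p['cy']],[0,0,1]]);return p,K
def Twrist(s):
    from scipy.spatial.transform import Rotation as R
    T=np.eye(4);T[:3,:3]=R.from_quat(s['tool_rot']).as_matrix();T[:3,3]=s['tcp_pos'];return T@manip.camera_params('wrist')['tool_from_camera']
def ray(n,uv,T=None):
    p,K=cam(n);T=p['T'] if T is None else T
    u=cv2.undistortPoints(np.array(uv,float).reshape(-1,1,2),K,p['D']).reshape(-1,2)
    d=np.c_[u,np.ones(len(u))]@T[:3,:3].T
    return T[:3,3],d/np.linalg.norm(d,axis=1)[:,None]
def plane(n,uv,z,T=None):
    o,d=ray(n,uv,T);return o+d*((z-o[2])/d[:,2])[:,None]
def tri(a,b):
    (o1,d1),(o2,d2)=a,b;d1=d1[0];d2=d2[0]
    A=np.c_[d1,-d2];t=np.linalg.lstsq(A,o2-o1,rcond=None)[0]
    p=o1+t[0]*d1;q=o2+t[1]*d2;return (p+q)/2,np.linalg.norm(p-q)
def proj(n,P,T=None):
    p,K=cam(n);T=p['T'] if T is None else T;W=np.linalg.inv(T)
    return cv2.projectPoints(np.array(P,float).reshape(-1,1,3),cv2.Rodrigues(W[:3,:3])[0],W[:3,3],K,p['D'])[0].reshape(-1,2)
E
python3 - <<'E'
from h import *
for n,bs in(("scene",[(325,255,75),(242,165,75)]),("side",[(265,270,75),(255,160,75)])):
    im=cv2.imread(f"pics/{n}0.png")
    cv2.imwrite(f"pics/{n}crop.png",np.hstack([cv2.resize(im[y:y+w,x:x+w],(390,390),interpolation=cv2.INTER_CUBIC) for x,y,w in bs]))
    hsv=cv2.cvtColor(im,cv2.COLOR_BGR2HSV);m=cv2.inRange(hsv,(20,150,120),(35,255,255))
    N,l,st,c=cv2.connectedComponentsWithStats(m)
    print(n,[(st[i].tolist(),c[i].round(1)) for i in range(1,N) if st[i,4]>40])
E
```

```text
scene [([123, 213, 62, 79, 1730], array([152.3, 251.3])), ([350, 289, 11, 18, 122], array([355.3, 297.3]))]
side [([137, 151, 52, 60, 1496], array([162.9, 181.5])), ([212, 180, 10, 7, 45], array([216.5, 183.3])), ([281, 285, 13, 23, 239], array([286.8, 296.3]))]
```

View pics/scenecrop.png

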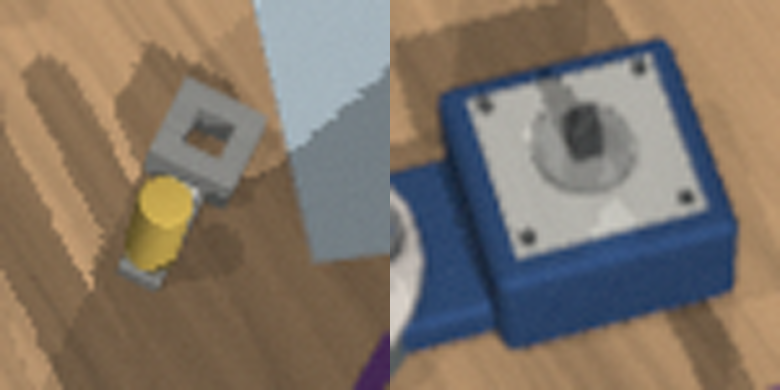

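View pics/sidecrop.png

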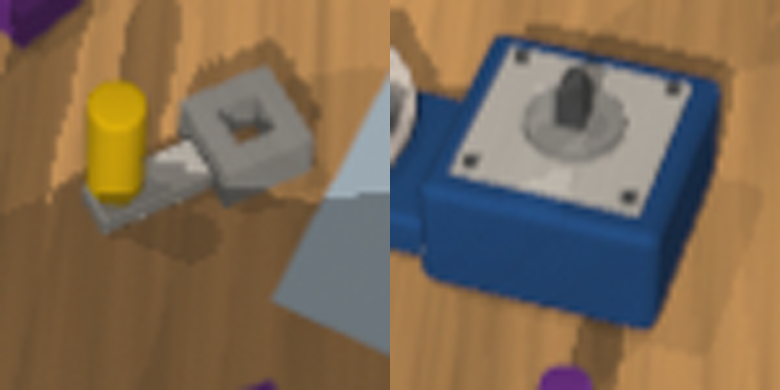

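```bash
python3 - <<'E'
from h import *
np.set_printoptions(precision=4,suppress=True)
f=lambda o,l:np.array(o)+(np.array(l,float)+.5)/5.2-.5
S1=(325,255);S2=(242,165);D1=(265,270);D2=(255,160)
hub={'scene':f(S1,[(190,78),(265,120),(228,188),(148,155)]),'side':f(D1,[(265,67),(313,135),(230,178),(182,103)])}
hole={'scene':f(S1,[(208,130)]),'side':f(D1,[(247,120)])}
grip={'scene':f(S1,[(166,200)]),'side':f(D1,[(118,100)])}
scr={'scene':f(S2,[(94,103),(248,67),(295,197),(138,237)]),'side':f(D2,[(131,57),(283,88),(238,196),(80,160)])}
tip={'scene':f(S2,[(190,110)]),'side':f(D2,[(184,70)])}
for n in('scene','side'):
    h=plane(n,hub[n],.026);g=plane(n,grip[n],.082)[0];c=h.mean(0)
    print(n,'hub c',c,'hole',plane(n,hole[n],.026)[0],'grip',g,'dir',np.degrees(np.arctan2(*(g-c)[1::-1])),np.linalg.norm((g-c)[:2]))
    e=[np.degrees(np.arctan2(*(h[(i+1)%4]-h[i])[1::-1]))%90 for i in range(4)];print('hub edges',e,[np.linalg.norm(h[(i+1)%4]-h[i]) for i in range(4)])
    s=plane(n,scr[n],.073);print('screws c',s.mean(0),[np.degrees(np.arctan2(*(s[(i+1)%4]-s[i])[1::-1]))%90 for i in range(4)],[np.linalg.norm(s[(i+1)%4]-s[i]) for i in range(4)])
    print('tip',plane(n,tip[n],.114))
for a in(hub,hole,grip,scr,tip):
    for i in range(len(a['scene'])):print(tri(ray('scene',a['scene'][i]),ray('side',a['side'][i])))
E
```

```text
scene hub c [0.4549 0.2953 0.026 ] hole [0.4534 0.2932 0.026 ] grip [0.5094 0.3283 0.082 ] dir 31.26907920229846 0.06372887704101803
hub edges [np.float64(27.03966011524669), np.float64(29.266295679262456), np.float64(35.0845529065697), np.float64(30.063053760644266)] [np.float64(0.041589770905447646), np.float64(0.04099667282458228), np.float64(0.04111961811121652), np.float64(0.04678548811738252)]
screws c [ 0.5264 -0.0154  0.073 ] [np.float64(75.61997345722438), np.float64(76.34375492292389), np.float64(76.47549818409406), np.float64(76.77196182058206)] [np.float64(0.08361423159333932), np.float64(0.08481544475942812), np.float64(0.08296456968152212), np.float64(0.08606483083279805)]
tip [[ 0.5287 -0.0129  0.114 ]]
side hub c [0.4544 0.2929 0.026 ] hole [0.4546 0.2928 0.026 ] grip [0.5102 0.3244 0.082 ] dir 29.488644199197864 0.06414970584580851
hub edges [np.float64(33.069300968320576), np.float64(35.17561740774086), np.float64(31.923118895006105), np.float64(31.738807948578028)] [np.float64(0.041010655233661694), np.float64(0.04351574635442039), np.float64(0.04360849201854345), 
[... 420 characters left out ...]
9719))
(array([0.4268, 0.303 , 0.0309]), np.float64(0.00364628929399707))
(array([0.461 , 0.322 , 0.0235]), np.float64(0.000772057010559777))
(array([0.4849, 0.2885, 0.0273]), np.float64(0.003232482953060462))
(array([0.4544, 0.2941, 0.0283]), np.float64(0.0005490931891813044))
(array([0.5106, 0.3293, 0.088 ]), np.float64(0.001906521306925833))
(array([ 0.5593, -0.063 ,  0.0784]), np.float64(0.0018861858954174764))
(array([ 0.4786, -0.0419,  0.0807]), np.float64(0.0003006080966467579))
(array([0.4979, 0.0392, 0.0799]), np.float64(0.0010674165418077838))
(array([0.5787, 0.021 , 0.0811]), np.float64(0.0001595640992240156))
(array([ 0.529 , -0.012 ,  0.1161]), np.float64(0.0009760941372637971))
```

The enlarged crops confirm it: a grey steel hub with a square hole, and an aluminium arm carrying a yellow grip. The shaft is at about (0.5285, -0.0145), with sides at -13.5° mod 90. The crank hub is at about (0.4545, 0.294), the grip at (0.510, 0.327), and the arm points at about 31°.

```bash
python3 - <<'E'
from h import *
from scipy.spatial.transform import Rotation as R
s=manip.sense();M=R.from_quat(s['tool_rot']).as_matrix();print(M.round(3))
print('z yaw',np.degrees(np.arctan2(M[1,2],M[0,2])))
im=cv2.imread('pics/scene0.png')
print('jar',plane('scene',[(271,322)],.095),'purple',plane('scene',[(318,243),(375,195),(392,352)],.082),'red',plane('scene',[(221,122),(237,132)],.05))
E
```

```text
[[-0.     0.943  0.331]
 [ 0.002  0.331 -0.943]
 [-1.     0.    -0.002]]
z yaw -70.64554836642931
jar [[0.71993404 0.29273546 0.095     ]] purple [[0.51771393 0.16892543 0.082     ]
 [0.31115113 0.12321271 0.082     ]
 [0.51955569 0.48528877 0.082     ]] red [[ 0.54323056 -0.34560722  0.05      ]
 [ 0.51915092 -0.28477452  0.05      ]]
```

Call:
send_rows(
  steps=[
    [[0, 0.06, 0.05, 0.04, 0.17], [0, 0.11, 0.11, 0.08, 0.34], [0, 0.16, 0.17, 0.1, 0.51], [0, 0.2, 0.23, 0.1, 0.68], [0, 0.23, 0.29, 0.1, 0.85], [0, 0.26, 0.35, 0.1, 1.02], [0, 0.28, 0.41, 0.1, 1.19], [0, 0.29, 0.47, 0.1, 1.36]],
  ],
  grip_force=100,
)

```text
t: 1.15
tcp_pos: [0.473, -0.1937, 0.2919]
tool_rot: [-0.047, 0.705, 0.047, 0.706]
force: [1.4, 0.1, 0.1]
finger_gap: 0.999
```

Call:
send_rows(
  steps=[
    [[0, 0.0, 0.05, 0, 0.1], [0, 0.0, 0.11, 0, 0.2], [0, 0.0, 0.17, 0, 0.3], [0, 0.0, 0.23, 0, 0.4], [0, 0.0, 0.29, 0, 0.41], [0, 0.01, 0.35, -0.02, 0.41], [0, 0.013, 0.4, -0.05, 0.41], [0, 0.013, 0.447, -0.07, 0.41]],
  ],
)

```text
t: 2.15
tcp_pos: [0.4844, 0.2532, 0.2205]
tool_rot: [-0.188, 0.682, 0.188, 0.681]
force: [0.2, -0.0, 0.3]
finger_gap: 0.997
```

Call:
send_rows(
  steps=[
    [[0, 0, 0, 0, 0], [0, 0, 0, 0, 0], [0, 0, 0, 0, 0]],
  ],
)

```text
t: 2.52
tcp_pos: [0.4857, 0.2504, 0.2227]
tool_rot: [-0.187, 0.682, 0.187, 0.682]
force: [-0.1, 0.2, 0.2]
finger_gap: 1.0
```

```bash
python3 - <<'E'
from h import *
s=manip.sense();im=manip.snapshot("wrist")[:,:,::-1].copy();cv2.imwrite("pics/wrist1.png",im)
print(s['tcp_pos'],s['q'].round(3));T=Twrist(s);np.save('T1.npy',T)
hsv=cv2.cvtColor(im,cv2.COLOR_BGR2HSV);m=cv2.inRange(hsv,(20,150,90),(35,255,255))
N,l,st,c=cv2.connectedComponentsWithStats(m)
print([(st[i].tolist(),c[i].round(1)) for i in range(1,N) if st[i,4]>80])
print(proj('wrist',[(.51,.327,.082),(.4545,.294,.026)],T))
E
```

```text
[0.48567103 0.25042152 0.22267309] [ 0.272  0.386  1.597 -0.     1.158 -0.264]
[([336, 117, 35, 32, 835], array([354.1, 132.3]))]
[[355.00419191 133.8642602 ]
 [278.84849598 131.17515503]]
```

View pics/wrist1.png

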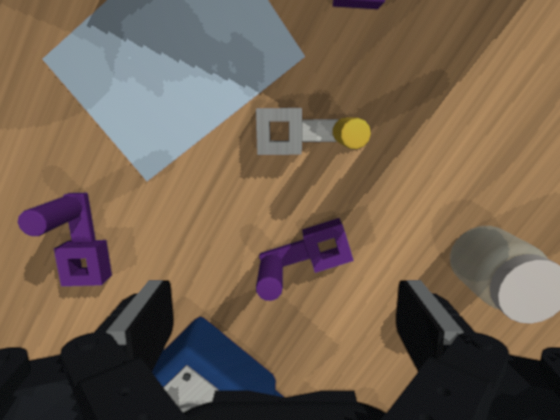

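The wrist view shows the yellow grip at (354,132) and the hub hole at (280,131). My estimates project to within 1-2 px, and the arm is parallel to the jaw axis. The move stopped short, at (0.486, 0.250), so I'll work from there.

```bash
python3 - <<'E'
from h import *
T=np.load('T1.npy');s=manip.sense()
im=cv2.imread('pics/wrist1.png');hsv=cv2.cvtColor(im,cv2.COLOR_BGR2HSV);m=cv2.inRange(hsv,(22,150,150),(35,255,255))
(c,r)=cv2.minEnclosingCircle(np.argwhere(m>0)[:,::-1].astype(np.float32));print(c,r)
g=plane('wrist',[(355.5,132.5)],.082,T)[0];h=plane('wrist',[(279.5,131.5),(257,109),(302,109),(302,155),(257,155)],.026,T)
print('grip',g,'hub',h[0],h[1:].mean(0),'yaw',np.degrees(np.arctan2(*(g-h[0])[1::-1])))
from scipy.spatial.transform import Rotation as R
M=R.from_quat(s['tool_rot']).as_matrix();print('tool yaw',np.degrees(np.arctan2(M[1,2],M[0,2])),'shift',g-s['tcp_pos'])
E
```

```text
(355.35107421875, 132.94680786132812) 15.037592887878418
grip [0.50973856 0.32813504 0.082     ] hub [0.45520745 0.29405976 0.026     ] [0.45564884 0.29331357 0.026     ] yaw 32.00035384245708
tool yaw 30.66067539426431 shift [ 0.02400706  0.07777114 -0.14075295]
```

Call:
send_rows(
  steps=[
    [[0, 0.012, 0.04, 0, 0.02], [0, 0.024, 0.0775, 0, 0.02], [0, 0.024, 0.0775, -0.04, 0.02], [0, 0.024, 0.0775, -0.09, 0.02], [0, 0.024, 0.0775, -0.13, 0.02], [0, 0.024, 0.0775, -0.17, 0.02], [0, 0.024, 0.0775, -0.187, 0.02], [0, 0.024, 0.0775, -0.187, 0.02]],
  ],
)

```text
t: 3.58
tcp_pos: [0.5092, 0.3282, 0.0346]
tool_rot: [-0.194, 0.68, 0.194, 0.679]
force: [0.5, 0.6, 0.8]
finger_gap: 0.995
```

Call:
send_rows(
  steps=[
    [[0, 0, 0, 0, 0], [0, 0, 0, 0, 0]],
  ],
)

```text
t: 3.82
tcp_pos: [0.5104, 0.3295, 0.0368]
tool_rot: [-0.194, 0.679, 0.195, 0.681]
force: [-0.1, 0.0, -0.0]
finger_gap: 1.001
```

```bash
python3 - <<'E'
from h import *
s=manip.sense();im=manip.snapshot("wrist")[:,:,::-1].copy();cv2.imwrite("pics/wrist2.png",im)
print(s['tcp_pos'],s['q'].round(3),s['force'])
E
```

```text
[0.51042705 0.32947942 0.03676817] [ 0.389  0.711  1.599  0.     0.828 -0.167] [-0.13681347  0.03433912 -0.03102345]
```

View pics/wrist2.png

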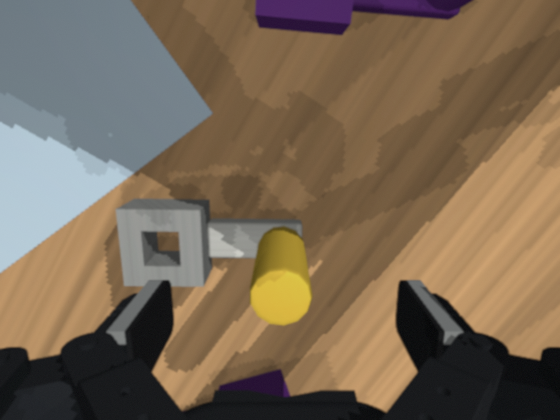

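The grip (281,298) stands centred between the fingers, so I'll close on it.

Call:
send_rows(
  steps=[
    [[0.5, 0, 0, 0, 0], [1, 0, 0, 0, 0], [1, 0, 0, 0, 0], [1, 0, 0, 0, 0], [1, 0, 0, 0, 0], [1, 0, 0, 0, 0], [1, 0, 0, 0, 0], [1, 0, 0, 0, 0]],
  ],
  grip_force=100,
)

```text
t: 4.88
tcp_pos: [0.5091, 0.329, 0.0356]
tool_rot: [-0.194, 0.68, 0.194, 0.68]
force: [-2.0, -0.9, 5.5]
finger_gap: 0.246
```

Call:
send_rows(
  steps=[
    [[1, 0, 0, 0.01, 0], [1, 0, 0, 0.03, 0], [1, 0, 0, 0.06, 0], [1, 0, 0, 0.09, 0], [1, 0, 0, 0.12, 0], [1, 0, 0, 0.15, 0], [1, 0, 0, 0.15, 0], [1, 0, 0, 0.15, 0]],
  ],
)

```text
t: 5.88
tcp_pos: [0.5082, 0.3286, 0.1838]
tool_rot: [-0.194, 0.681, 0.194, 0.679]
force: [-0.0, -0.3, -1.1]
finger_gap: 0.247
```

```bash
python3 - <<'E'
from h import *
s=manip.sense();im=manip.snapshot("wrist")[:,:,::-1].copy();cv2.imwrite("pics/wrist3.png",im);np.save('T3.npy',Twrist(s))
print(s['tcp_pos'],s['q'].round(3),s['force'],s['finger_gap'])
im=manip.snapshot("side")[:,:,::-1].copy();cv2.imwrite("pics/side3.png",im)
E
```

```text
[0.50821373 0.32860583 0.18380864] [ 0.39   0.512  1.492  0.     1.139 -0.167] [-0.04337402 -0.31506995 -1.09720092] 0.24725925987730601
```

View pics/wrist3.png

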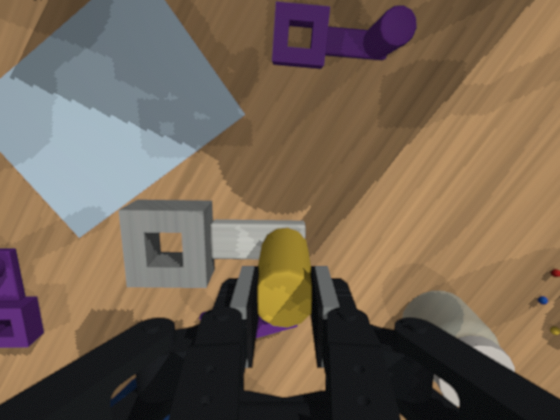

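View pics/side3.png

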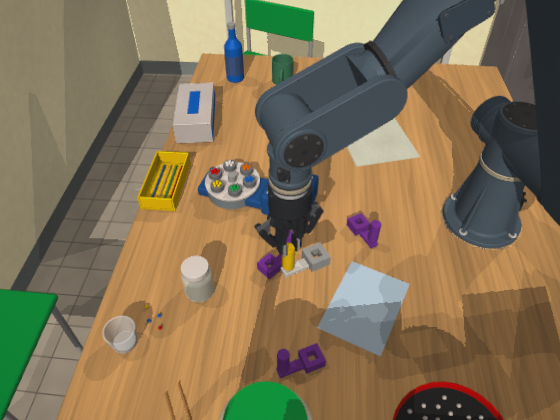

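```bash
python3 - <<'E'
import cv2
im=cv2.imread('pics/wrist3.png');cv2.imwrite('pics/wrist3c.png',cv2.resize(im[190:300,110:320],None,fx=3.8,fy=3.8,interpolation=cv2.INTER_CUBIC))
E
```

```text
(no output)
```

View pics/wrist3c.png

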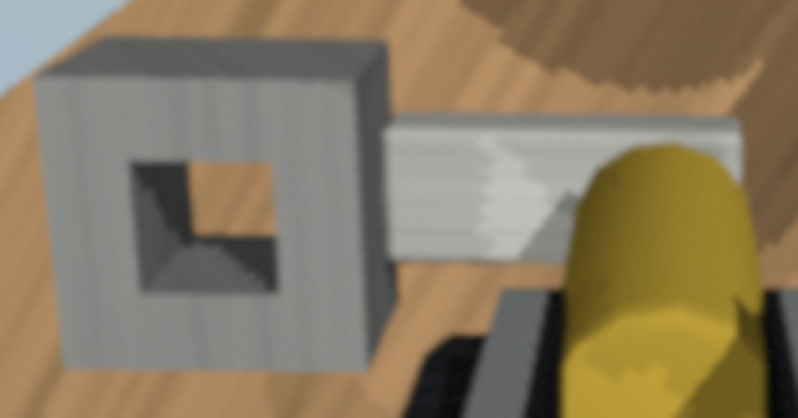

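```bash
python3 - <<'E'
from h import *
T=np.load('T3.npy');s=manip.sense()
f=lambda l:np.array([110,190])+(np.array(l)+.5)/3.8-.5
z=s['tcp_pos'][2]-.0357+.026
h=plane('wrist',f([(38,78),(355,80),(365,370),(64,370)]),z,T);o=plane('wrist',f([(133,162),(274,162),(277,292),(141,293)]),z,T)
from scipy.spatial.transform import Rotation as R
Ti=R.from_quat(s['tool_rot']).as_matrix();
for q in(h,o):
  print([np.linalg.norm(q[(i+1)%4]-q[i]).round(4) for i in range(4)],[np.degrees(np.arctan2(*(q[(i+1)%4]-q[i])[1::-1])).round(1) for i in range(4)],q.mean(0),'tool frame',(q.mean(0)-s['tcp_pos'])@Ti)
M=Ti;print('tool yaw',np.degrees(np.arctan2(M[1,2],M[0,2])),s['tcp_pos'])
E
```

```text
[np.float64(0.0437), np.float64(0.0441), np.float64(0.044), np.float64(0.0442)] [np.float64(31.6), np.float64(-59.5), np.float64(-148.2), np.float64(120.1)] [0.45426549 0.2929038  0.17341454] tool frame [ 0.00992742 -0.00184578 -0.06430538]
[np.float64(0.0198), np.float64(0.0198), np.float64(0.0196), np.float64(0.0199)] [np.float64(31.9), np.float64(-61.0), np.float64(-147.7), np.float64(119.6)] [0.45423683 0.29298609 0.17341454] tool frame [ 0.00992741 -0.00176077 -0.06428622]
tool yaw 31.90567279539884 [0.50791311 0.32847044 0.18311454]
```

Call:
send_rows(
  steps=[
    [[1, 0.003, -0.01, 0.01, -0.03], [1, 0.008, -0.03, 0.02, -0.08], [1, 0.015, -0.06, 0.03, -0.14], [1, 0.023, -0.09, 0.03, -0.2], [1, 0.03, -0.12, 0.03, -0.27], [1, 0.038, -0.15, 0.03, -0.33], [1, 0.045, -0.18, 0.03, -0.39], [1, 0.05, -0.2, 0.03, -0.45]],
  ],
)

```text
t: 6.98
tcp_pos: [0.5598, 0.1264, 0.2157]
tool_rot: [-0.036, 0.706, 0.036, 0.707]
force: [0.5, -0.7, -2.2]
finger_gap: 0.246
```

Call:
send_rows(
  steps=[
    [[1, 0.004, -0.02, 0, -0.05], [1, 0.01, -0.05, 0, -0.12], [1, 0.018, -0.08, 0, -0.2], [1, 0.025, -0.11, 0, -0.26], [1, 0.03, -0.135, 0, -0.31], [1, 0.033, -0.15, 0, -0.335], [1, 0.033, -0.156, 0, -0.335], [1, 0.033, -0.156, 0, -0.335]],
  ],
)

```text
t: 7.98
tcp_pos: [0.5918, -0.0268, 0.2149]
tool_rot: [0.081, 0.703, -0.08, 0.702]
force: [-0.7, 0.0, -1.6]
finger_gap: 0.246
```

```bash
python3 - <<'E'
from h import *
s=manip.sense();im=manip.snapshot("wrist")[:,:,::-1].copy();cv2.imwrite("pics/wrist4.png",im);np.save('T4.npy',Twrist(s))
print(s['tcp_pos'],s['q'].round(3),s['force'],s['finger_gap'])
cv2.imwrite("pics/side4.png",manip.snapshot("side")[:,:,::-1]);cv2.imwrite("pics/scene4.png",manip.snapshot("scene")[:,:,::-1])
a=cv2.imread('pics/side4.png')[110:260,200:370];b=cv2.imread('pics/scene4.png')[110:260,200:370]
cv2.imwrite('pics/two4.png',cv2.resize(np.hstack([a,b]),None,fx=2.35,fy=2.35,interpolation=cv2.INTER_CUBIC))
E
```

```text
[ 0.59181601 -0.02675888  0.21489873] [-0.234  0.46   1.492  0.     1.191 -0.006] [-0.69895133  0.03665147 -1.59304229] 0.24642712264070554
```

View pics/wrist4.png

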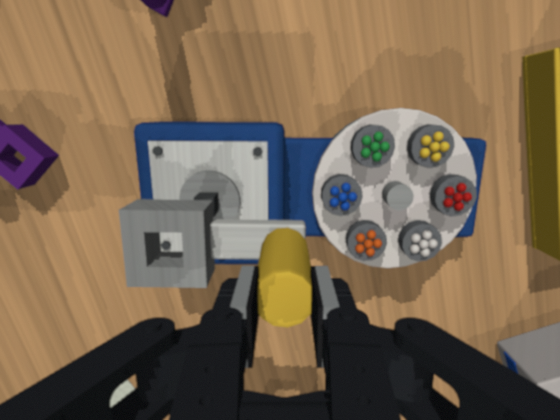

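View pics/two4.png

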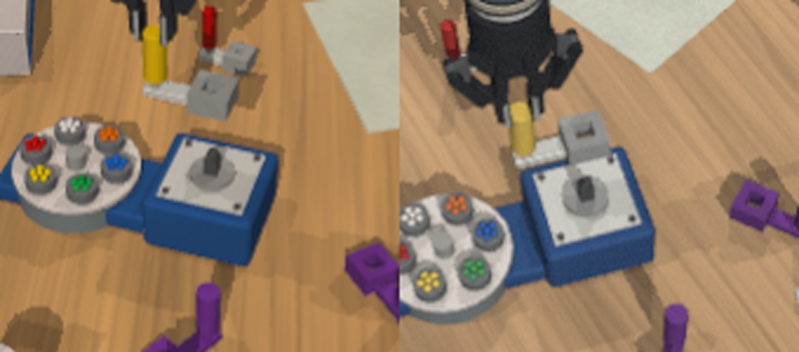

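```bash
python3 - <<'E'
from h import *
im=cv2.imread('pics/wrist4.png');cv2.imwrite('pics/wrist4c.png',cv2.resize(im[115:295,110:310],None,fx=3.3,fy=3.3,interpolation=cv2.INTER_CUBIC))
E
```

```text
(no output)
```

View pics/wrist4c.png

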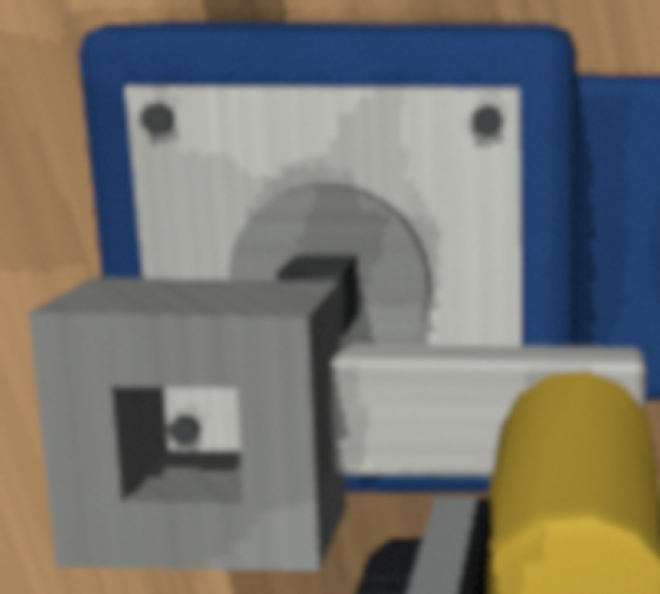

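```bash
python3 - <<'E'
from h import *
np.set_printoptions(precision=4,suppress=True)
T=np.load('T4.npy');s=manip.sense()
f=lambda l:np.array([110,115])+(np.array(l)+.5)/3.3-.5
sc=plane('wrist',f([(157,119),(487,121),(184,430)]),.073,T);print(sc,(sc[1]+sc[2])/2,np.linalg.norm(sc[1]-sc[0]),np.linalg.norm(sc[2]-sc[0]),np.degrees(np.arctan2(*(sc[1]-sc[0])[1::-1])))
print('collar edges',plane('wrist',f([(231,283),(432,283),(331,183),(331,283)]),.08,T))
z=s['tcp_pos'][2]-.0097
o=plane('wrist',f([(112,388),(239,388),(241,500),(122,500)]),z,T);print('hole',o.mean(0),[np.degrees(np.arctan2(*(o[(i+1)%4]-o[i])[1::-1])).round(1) for i in range(4)])
# cross check hub in fixed cams
print(s['tcp_pos'])
for z in(.178+.026,):
  # side crop hub top corners & scene
  a=np.array([200,110])+np.array([(190,85),(212,69),(238,80),(222,105)])/2.35
  print('side hub',plane('side',a,z).mean(0))
  b=np.array([200,110])+(np.array([(559,124),(598,110),(608,143),(570,160)])-[399.5,0])/2.35
  print('scene hub',plane('scene',b,z).mean(0))
E
```

```text
[[ 0.4957  0.0363  0.073 ]
 [ 0.5784  0.0168  0.073 ]
 [ 0.476  -0.0463  0.073 ]] [ 0.5272 -0.0147  0.073 ] 0.08496791142017773 0.08485538387120149 -13.26777279611928
collar edges [[ 0.5034 -0.0083  0.08  ]
 [ 0.5547 -0.0201  0.08  ]
 [ 0.5362  0.0111  0.08  ]
 [ 0.5289 -0.0141  0.08  ]]
hole [ 0.5285 -0.0129  0.2053] [np.float64(-13.1), np.float64(-106.2), np.float64(166.9), np.float64(76.1)]
[ 0.5918 -0.0261  0.215 ]
side hub [ 0.5259 -0.0162  0.204 ]
scene hub [ 0.5293 -0.0056  0.204 ]
```

Call:
send_rows(
  steps=[
    [[1, -0.0005, -0.0015, -0.02, 0], [1, -0.0005, -0.0015, -0.04, 0], [1, -0.0005, -0.0015, -0.055, 0], [1, -0.0005, -0.0015, -0.065, 0], [1, -0.0005, -0.0015, -0.075, 0], [1, -0.0005, -0.0015, -0.083, 0], [1, -0.0005, -0.0015, -0.083, 0]],
  ],
)

```text
t: 9.0
tcp_pos: [0.5912, -0.0284, 0.1314]
tool_rot: [0.081, 0.703, -0.08, 0.702]
force: [-0.7, -0.2, -1.2]
finger_gap: 0.25
```

```bash
python3 - <<'E'
from h import *
s=manip.sense();im=manip.snapshot("wrist")[:,:,::-1].copy();cv2.imwrite("pics/wrist5.png",im)
print(s['tcp_pos'],s['force'],s['ft_torque'])
b=manip.snapshot("side")[:,:,::-1][110:260,200:370]
cv2.imwrite('pics/two5.png',np.hstack([cv2.resize(im[115:295,110:310],(389,350)),cv2.resize(b,(397,350))]))
E
```

```text
[ 0.59123828 -0.02842862  0.13137582] [-0.68843029 -0.20144664 -1.16060065] [-0.00513914 -0.04881572 -0.024232  ]
```

View pics/two5.png

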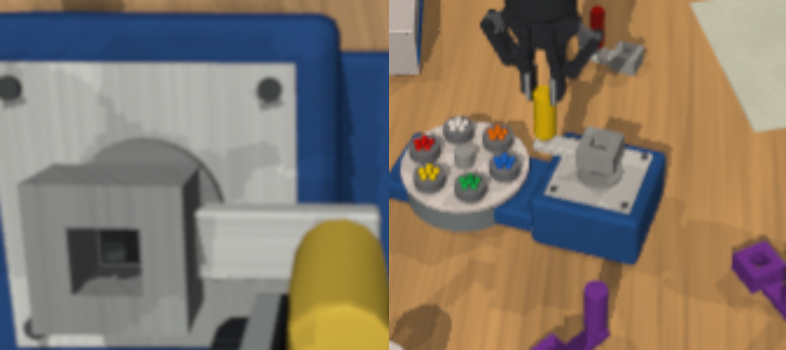

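The shaft tip shows inside the socket at (118,250) in the crop, and there is no contact force. I'll lower it the rest of the way.

Call:
send_rows(
  steps=[
    [[1, 0, 0, -0.005, 0], [1, 0, 0, -0.01, 0], [1, 0, 0, -0.014, 0], [1, 0, 0, -0.016, 0], [1, 0, 0, -0.016, 0]],
  ],
)

```text
t: 9.72
tcp_pos: [0.5916, -0.0285, 0.1158]
tool_rot: [0.08, 0.703, -0.08, 0.702]
force: [-0.4, -0.5, -2.4]
finger_gap: 0.242
```

```bash
python3 - <<'E'
from h import *
s=manip.sense();im=manip.snapshot("wrist")[:,:,::-1].copy();cv2.imwrite("pics/wrist6.png",im)
print(s['tcp_pos'],s['force'],s['ft_torque'])
b=manip.snapshot("side")[:,:,::-1][110:260,200:370]
cv2.imwrite('pics/two6.png',np.hstack([cv2.resize(im[115:295,110:310],(389,350)),cv2.resize(b,(397,350))]))
E
```

```text
[ 0.59156499 -0.02851715  0.11583611] [-0.43520153 -0.50875794 -2.37884386] [ 0.01249253 -0.06210088 -0.01186733]
```

View pics/two6.png

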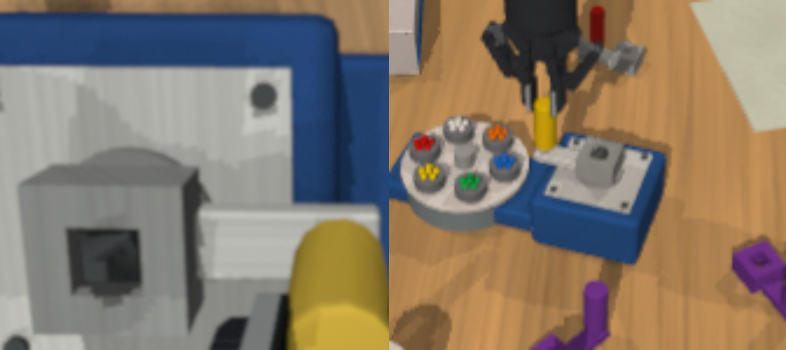

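Call:
send_rows(
  steps=[
    [[1, 0, 0, -0.001, 0], [1, 0, 0, -0.002, 0], [1, 0, 0, -0.002, 0]],
  ],
)

```text
t: 10.2
tcp_pos: [0.5925, -0.0287, 0.1151]
tool_rot: [0.08, 0.702, -0.081, 0.703]
force: [0.3, -0.3, 5.2]
finger_gap: 0.245
```

Seated: TCP z is 0.115 with light contact of about 7 N. Next I'll work out the winding circle.

```bash
cat > wind.py <<'E'
import numpy as np
def rows(a,step,n):
    P=lambda f:65*np.array([np.cos(np.radians(-13.4-f)),np.sin(np.radians(-13.4-f))])
    return [(P(a+step*(i+1))-P(a)).round(1).tolist() for i in range(n)]
E
python3 - <<'E'
from wind import rows
print(80%360,rows(0,10,8))
a=80
for n in(8,8,8,8,8,4):print(a,rows(a,15,n));a+=15*n
E
```

```text
80 [[-3.6, -10.8], [-9.0, -20.7], [-16.0, -29.6], [-24.5, -37.1], [-34.1, -43.1], [-44.7, -47.2], [-55.8, -49.5], [-67.1, -49.8]]
80 [[-16.7, 3.2], [-31.9, 10.6], [-44.8, 21.7], [-54.3, 35.8], [-59.8, 51.8], [-61.0, 68.7], [-57.8, 85.4], [-50.4, 100.7]]
200 [[11.1, 12.8], [25.2, 22.3], [41.2, 27.9], [58.1, 29.1], [74.8, 25.9], [90.0, 18.5], [102.9, 7.4], [112.4, -6.7]]
320 [[5.6, -16.0], [6.8, -33.0], [3.6, -49.6], [-3.9, -64.9], [-15.0, -77.7], [-29.0, -87.2], [-45.0, -92.8], [-62.0, -94.0]]
440 [[-16.7, 3.2], [-31.9, 10.6], [-44.8, 21.7], [-54.3, 35.8], [-59.8, 51.8], [-61.0, 68.7], [-57.8, 85.4], [-50.4, 100.7]]
560 [[11.1, 12.8], [25.2, 22.3], [41.2, 27.9], [58.1, 29.1], [74.8, 25.9], [90.0, 18.5], [102.9, 7.4], [112.4, -6.7]]
680 [[5.6, -16.0], [6.8, -33.0], [3.6, -49.6], [-3.9, -64.9]]
```

Call:
send_rows(
  steps=[
    [[1, -0.0036, -0.0108, 0, 0], [1, -0.009, -0.0207, 0, 0], [1, -0.016, -0.0296, 0, 0], [1, -0.0245, -0.0371, 0, 0], [1, -0.0341, -0.0431, 0, 0], [1, -0.0447, -0.0472, 0, 0], [1, -0.0558, -0.0495, 0, 0], [1, -0.0671, -0.0498, 0, 0]],
  ],
)

```text
t: 11.2
tcp_pos: [0.5239, -0.0794, 0.1141]
tool_rot: [0.08, 0.702, -0.081, 0.703]
force: [3.4, -2.7, 4.3]
finger_gap: 0.247
```

```bash
python3 - <<'E'
from h import *
s=manip.sense();im=manip.snapshot("wrist")[:,:,::-1].copy();cv2.imwrite("pics/wrist7.png",im)
print(s['tcp_pos'],s['force'],s['ft_torque'],s['tool_rot'])
b=manip.snapshot("side")[:,:,::-1][110:260,200:370]
cv2.imwrite('pics/two7.png',np.hstack([cv2.resize(im,(467,350)),cv2.resize(b,(330,350))]))
E
```

```text
[ 0.52388658 -0.07935764  0.11413571] [ 3.41715671 -2.73291913  4.34741686] [-0.32831969 -0.72460366  0.00797825] [ 0.07984988  0.70233484 -0.08091038  0.70271138]
```

View pics/two7.png

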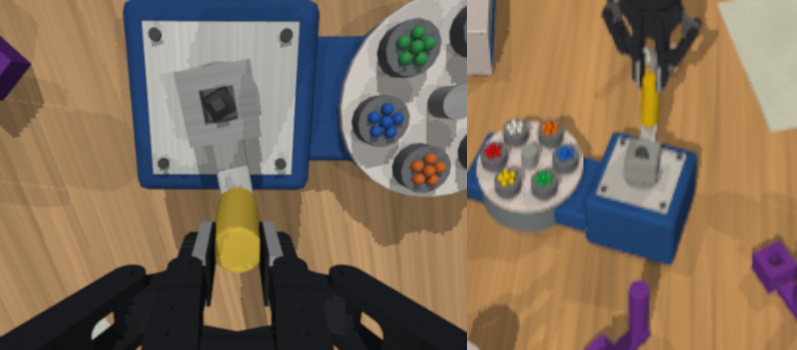

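The crank has swung to about -93°. The shaft follows, the carousel has turned and the forces are small, so I'll continue.

Call:
send_rows(
  steps=[
    [[1, -0.0167, 0.0032, 0, 0], [1, -0.0319, 0.0106, 0, 0], [1, -0.0448, 0.0217, 0, 0], [1, -0.0543, 0.0358, 0, 0], [1, -0.0598, 0.0518, 0, 0], [1, -0.061, 0.0687, 0, 0], [1, -0.0578, 0.0854, 0, 0], [1, -0.0504, 0.1007, 0, 0]],
  ],
)

```text
t: 12.3
tcp_pos: [0.4707, 0.0217, 0.1144]
tool_rot: [0.078, 0.705, -0.081, 0.701]
force: [-2.0, -6.6, 11.5]
finger_gap: 0.242
```

Call:
send_rows(
  steps=[
    [[1, 0.0111, 0.0128, 0, 0], [1, 0.0252, 0.0223, 0, 0], [1, 0.0412, 0.0279, 0, 0], [1, 0.0581, 0.0291, 0, 0], [1, 0.0748, 0.0259, 0, 0], [1, 0.09, 0.0185, 0, 0], [1, 0.1029, 0.0074, 0, 0], [1, 0.1124, -0.0067, 0, 0]],
  ],
)

```text
t: 13.3
tcp_pos: [0.5865, 0.0179, 0.1148]
tool_rot: [0.081, 0.703, -0.079, 0.702]
force: [3.3, 4.7, 8.1]
finger_gap: 0.249
```

```bash
python3 - <<'E'
from h import *
s=manip.sense();im=manip.snapshot("wrist")[:,:,::-1].copy()
print(s['tcp_pos'],s['force'],s['ft_torque'],s['tool_rot'])
b=manip.snapshot("side")[:,:,::-1][110:260,200:370]
cv2.imwrite('pics/two8.png',np.hstack([cv2.resize(im,(467,350)),cv2.resize(b,(330,350))]))
E
```

```text
[0.5864783  0.01792571 0.11482548] [3.25247948 4.67824173 8.08058337] [ 0.75973488 -0.27413681 -0.04619657] [ 0.08146231  0.70260189 -0.07908146  0.7024675 ]
```

View pics/two8.png

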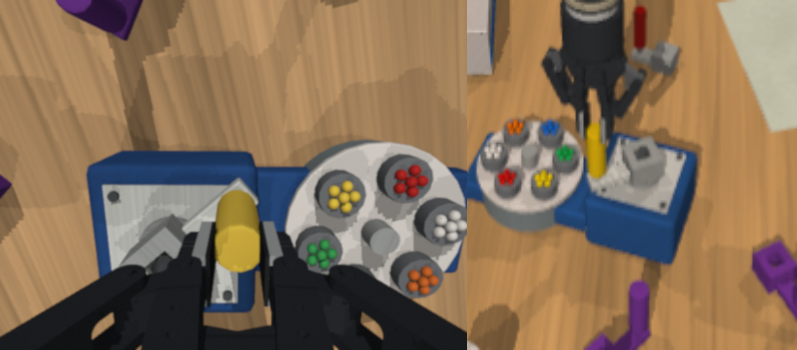

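The crank is at 320°, still flat, and the carousel has turned nearly a quarter. I'll keep going.

Call:
send_rows(
  steps=[
    [[1, 0.0056, -0.016, 0, 0], [1, 0.0068, -0.033, 0, 0], [1, 0.0036, -0.0496, 0, 0], [1, -0.0039, -0.0649, 0, 0], [1, -0.015, -0.0777, 0, 0], [1, -0.029, -0.0872, 0, 0], [1, -0.045, -0.0928, 0, 0], [1, -0.062, -0.094, 0, 0]],
  ],
)

```text
t: 14.4
tcp_pos: [0.525, -0.079, 0.1145]
tool_rot: [0.08, 0.701, -0.081, 0.704]
force: [3.8, -0.2, 4.8]
finger_gap: 0.245
```

Call:
send_rows(
  steps=[
    [[1, -0.0167, 0.0032, 0, 0], [1, -0.0319, 0.0106, 0, 0], [1, -0.0448, 0.0217, 0, 0], [1, -0.0543, 0.0358, 0, 0], [1, -0.0598, 0.0518, 0, 0], [1, -0.061, 0.0687, 0, 0], [1, -0.0578, 0.0854, 0, 0], [1, -0.0504, 0.1007, 0, 0]],
  ],
)

```text
t: 15.4
tcp_pos: [0.4708, 0.0214, 0.1145]
tool_rot: [0.078, 0.705, -0.081, 0.701]
force: [-2.5, -8.4, 12.0]
finger_gap: 0.245
```

```bash
python3 - <<'E'
from h import *
s=manip.sense();im=manip.snapshot("wrist")[:,:,::-1].copy()
print(s['tcp_pos'],s['force'],s['ft_torque'],s['tool_rot'])
b=manip.snapshot("side")[:,:,::-1][110:260,200:370]
cv2.imwrite('pics/two9.png',np.hstack([cv2.resize(im,(467,350)),cv2.resize(b,(330,350))]))
E
```

```text
[0.470811   0.02140685 0.11449537] [-2.47992616 -8.39245631 12.01906214] [-1.45483319  0.16908459 -0.04745468] [ 0.07792699  0.70454793 -0.08079136  0.70072273]
```

View pics/two9.png

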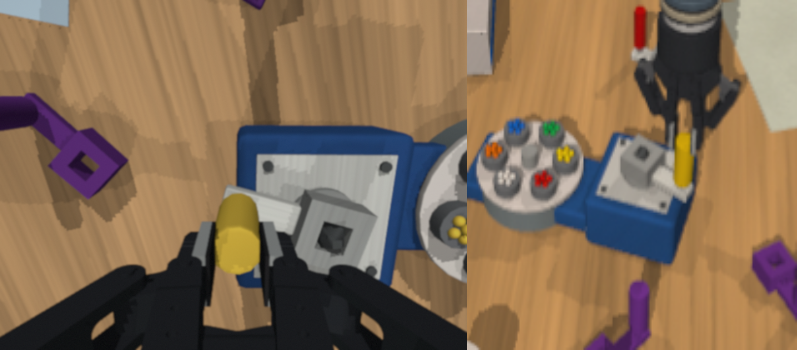

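Call:
send_rows(
  steps=[
    [[1, 0.0111, 0.0128, 0, 0], [1, 0.0252, 0.0223, 0, 0], [1, 0.0412, 0.0279, 0, 0], [1, 0.0581, 0.0291, 0, 0], [1, 0.0748, 0.0259, 0, 0], [1, 0.09, 0.0185, 0, 0], [1, 0.1029, 0.0074, 0, 0], [1, 0.1124, -0.0067, 0, 0]],
  ],
)

```text
t: 16.5
tcp_pos: [0.5864, 0.018, 0.1149]
tool_rot: [0.082, 0.703, -0.079, 0.702]
force: [3.6, 4.7, 7.8]
finger_gap: 0.249
```

Call:
send_rows(
  steps=[
    [[1, 0.0056, -0.016, 0, 0], [1, 0.0068, -0.033, 0, 0], [1, 0.0036, -0.0496, 0, 0], [1, -0.0039, -0.0649, 0, 0], [1, -0.0039, -0.0649, 0, 0], [1, -0.0039, -0.0649, 0, 0]],
  ],
)

```text
t: 17.25
tcp_pos: [0.5827, -0.0497, 0.1148]
tool_rot: [0.08, 0.702, -0.081, 0.703]
force: [4.2, -0.4, 7.0]
finger_gap: 0.248
```

```bash
python3 - <<'E'
from h import *
s=manip.sense();im=manip.snapshot("wrist")[:,:,::-1].copy()
print(s['tcp_pos'],s['force'],s['ft_torque'],s['tool_rot'])
b=manip.snapshot("side")[:,:,::-1][110:260,200:370]
cv2.imwrite('pics/two10.png',np.hstack([cv2.resize(im,(467,350)),cv2.resize(b,(330,350))]))
E
```

```text
[ 0.58274061 -0.04965745  0.11476744] [ 4.15040601 -0.4469403   7.04236746] [-0.14137653 -0.55607726  0.04323768] [ 0.08016953  0.70207589 -0.08055831  0.70297415]
```

View pics/two10.png

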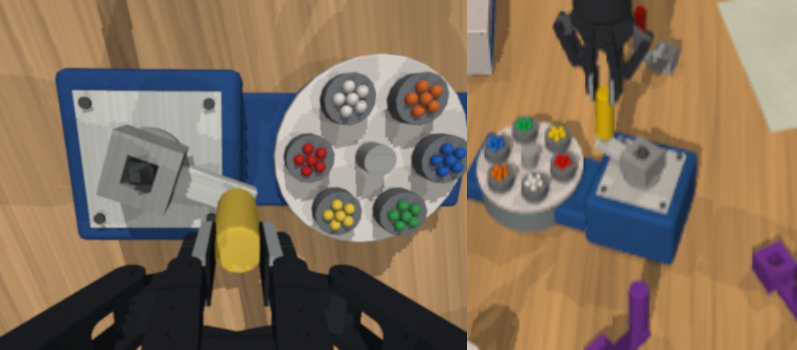

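The carousel has turned half a turn: red has swapped with blue, so the shaft is at about two turns. I'll ease the downward push, open, and lift straight up.

Call:
send_rows(
  steps=[
    [[1, 0, 0, 0.001, 0], [1, 0, 0, 0.001, 0], [0.5, 0, 0, 0.001, 0], [0.3, 0, 0, 0.001, 0], [0.3, 0, 0, 0.001, 0], [0.3, 0, 0, 0.001, 0], [0.3, 0, 0, 0.005, 0], [0.3, 0, 0, 0.015, 0]],
  ],
)

```text
t: 18.35
tcp_pos: [0.5822, -0.0491, 0.1291]
tool_rot: [0.081, 0.703, -0.08, 0.702]
force: [0.6, 0.4, -0.0]
finger_gap: 0.7
```

Call:
send_rows(
  steps=[
    [[0.3, 0, 0, 0.02, 0], [0.3, 0, 0, 0.05, 0], [0.3, 0, 0, 0.08, 0], [0.3, 0, 0, 0.11, 0], [0.3, 0, 0, 0.14, 0], [0.3, 0, -0.03, 0.16, 0], [0.3, 0, -0.06, 0.16, 0], [0.3, 0, -0.08, 0.16, 0]],
  ],
)

```text
t: 19.35
tcp_pos: [0.5826, -0.1304, 0.2901]
tool_rot: [0.081, 0.702, -0.081, 0.703]
force: [-0.2, -0.6, 0.3]
finger_gap: 0.701
```

Call:
send_rows(
  steps=[
    [[0.3, 0, 0, 0, 0], [0.3, 0, 0, 0, 0], [0.3, 0, 0, 0, 0], [0.3, 0, 0, 0, 0]],
  ],
)

```text
t: 19.85
tcp_pos: [0.5826, -0.1284, 0.2889]
tool_rot: [0.08, 0.703, -0.08, 0.702]
force: [-0.1, 1.4, 0.2]
finger_gap: 0.704
```

```bash
python3 - <<'E'
from h import *
s=manip.sense();im=manip.snapshot("wrist")[:,:,::-1].copy();cv2.imwrite('pics/wrist11.png',im);np.save('T11.npy',Twrist(s))
print(s['tcp_pos'],s['force'],s['ft_torque'])
d=manip.snapshot("side")[:,:,::-1];cv2.imwrite('pics/side11.png',d);e=manip.snapshot("scene")[:,:,::-1];cv2.imwrite('pics/scene11.png',e)
cv2.imwrite('pics/two11.png',np.hstack([cv2.resize(d[110:260,200:370],(397,350)),cv2.resize(e[110:260,200:370],(397,350))]))
E
```

```text
[ 0.58260739 -0.12838498  0.28886691] [-0.05609954  1.40074031  0.237703  ] [0.01542725 0.00302235 0.00359857]
```

View pics/wrist11.png

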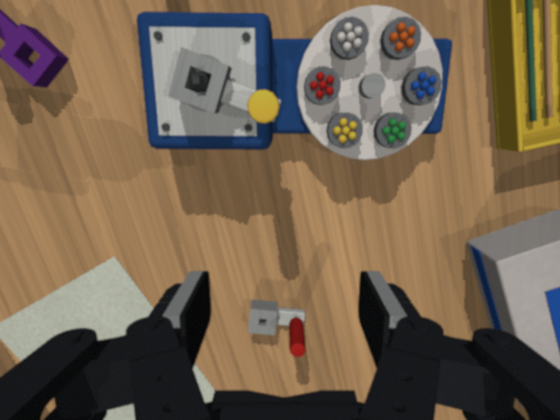

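View pics/two11.png

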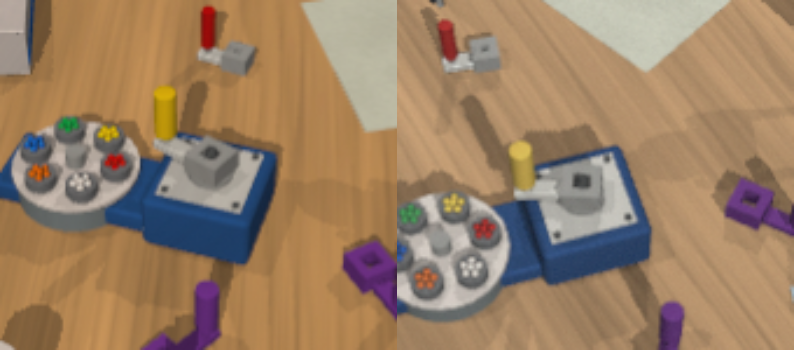

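```bash
python3 - <<'E'
from h import *
T=np.load('T11.npy')
g=plane('wrist',[(263.5,105)],.162,T)[0]
h=plane('wrist',[(184,50),(230,65),(218,111),(170,94)],.106,T)
print('hub',h.mean(0),[np.linalg.norm(h[(i+1)%4]-h[i]).round(4) for i in range(4)],'grip',g,np.degrees(np.arctan2(*(g-h.mean(0))[1::-1])),np.linalg.norm(g-h.mean(0)-[0,0,.056]))
for Tn,c,pots in(('T4.npy',(398,195),[(342,195),(374,146),(431,146)]),('T11.npy',(372,86),[(422,86),(393,130),(346,130)])):
    T=np.load(Tn);C=plane('wrist',[c],.066,T)[0];p=plane('wrist',pots,.066,T)-C;print(np.degrees(np.arctan2(p[:,1],p[:,0])).round(1))
E
```

```text
hub [ 0.5306204  -0.01472846  0.106     ] [np.float64(0.0422), np.float64(0.0417), np.float64(0.0457), np.float64(0.0402)] grip [ 0.584082   -0.05010276  0.162     ] -33.49167234776528 0.06410525973565187
[166.9 106.3  47.1]
[ -13.3  -73.2 -132.3]
```

```bash
python3 -c "
from station import manip
print(manip.sign_off())"
```

```text
the job is handed in; nothing more can be done
None
```

I gripped the crank by its yellow grip and lowered it onto the square shaft until it touched down with a few newtons. I wound the crank 740° clockwise, which includes about 15° of socket play. Then I let go, lifted clear and handed the job in at about 20 s.

**Last checks, all before hand-in:**
- **Winding:** the bead pots turned about 180°, so the shaft is at about two turns (12.57 rad, give or take 0.2).
- **Seating:** the crank sits flat. Its hub measured at (0.531, -0.015), about 2 mm from the shaft centre I had estimated, with the arm at -33.5°.
- **Forces:** no reading taken during the winding passed 15 N. After release they were close to zero (1.4 N at most).
- **Bystanders:** the red crank looked undisturbed in the final pictures. I never moved near the jar, but I did not measure it again at the end.

**What did not go to plan:** one approach move stopped short of its target because of the speed limit. I continued from the measured position and it caused no trouble. None of the checks failed or disagreed.

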